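# Pack seven reagent bottles into a round sterilising tin

### The arm

A 7-joint arm with a two-finger parallel gripper is mounted at the origin on the work surface. World frame = base frame: x ahead of the robot, y to its left, z up, the work surface at z = 0. Lengths are in m, angles in rad, forces in N, time in s.
With the tool pointing down it reaches from about 0.425 to 0.95 m from the base axis. Payload 4.7 kg.
Tool frame: the origin (TCP) lies between the finger pads; the fingertips stand 25 mm ahead of it and the grasp point (between the pads) lies 6 mm ahead of it; z points along the fingers, y is the line along which they close (so a half turn about z gives the same grasp; the last joint's range is limited). The gripper opens to 85 mm and grips with 20 to 120 N. Pads are 22 mm wide; open, the fingers measure 114 mm over their backs; the gripper's body (76 mm by 85 mm) begins 54 mm behind the grasp point. The pads swing forward as they close: fully open they stand 13 mm farther back than shut.
Start: joints at [-1.178, 0.469, -0.049, 1.532, 0.024, 1.141, -0.082], TCP at [0.276, 0.616, 0.256] pointing down, gripper open.
Joint ranges: [-2.59, 2.59], [-0.33, 1.99], [-1.39, 1.29], [0.1, 2.45], [-1.04, 4.18], [0.21, 1.99], [-2.66, 2.66]. Speed limits (rad/s): [2.57, 2.57, 3.14, 3.14, 3.14, 3.14, 3.14].

### API

Orientations are given as a 3x3 rotation matrix whose columns are the frame's x, y, z axes.
In Python, from rig import * gives the robot as it stands. Calls block until the motion is done:
- movep(position, orientation): joint-space move of the TCP to a pose.
- move_l(position, attitude=None, feed=0.15, until_force=None): straight line of the TCP; attitude=None keeps the orientation; feed is the mean speed in m/s. With until_force (N) it stops when the force on the tool has changed by that much, and returns True; else False.
- move_joints(angles): joint-space move.
- command_gripper(opening, newtons=None): finger opening in m; newtons is the grip in N (None keeps the last); returns when the fingers have stopped.
- sleep(seconds).
- inverse_kinematics(position, orientation): joint angles nearest the present ones, or None.
- sense(): the state.
- camera(name): name is "side" or "top"; returns (picture, depth): 400x640x3 uint8, red, green, blue; 400x640 float32, m along the optical axis (not along the pixel's ray), 0 where there is no reading.
- camera_params(name): a dict with "K" (3x3 intrinsics, pixels), "position" and "rotation" of the camera in the world. Camera axes: x right, y down, z forward; pixel columns grow to the right and rows downward; lengths in m; the calibration is good to about 2 mm. A picture is of the moment at which its call begins. camera_params takes no time and is no camera call.
A pose or a line that the arm cannot do raises Unreachable and nothing moves.
- finish_job(): hands the job in; it is judged then, once.
The state is a dict: "time_s": time; "joint_pos": joint angles; "qd": joint speeds; "joint_efforts": joint torques, N m; "position": TCP position; "tcp_rot": TCP orientation; "wrist_force": force on the tool from outside, world axes, zero at the start; "ft_torque": the same for the moment, N m; "finger_gap": finger opening in m; "gripper_force": force on a finger pad.
Only numpy, scipy, OpenCV 4.12 (cv2) and the standard library are available. Lean on these libraries where they do the work, as an engineer would, in place of code of your own. Each camera call takes 0.05 s, during which the arm holds its last target. There are 200 camera calls.

### The job

Get the round sterilising tin ready for the autoclave: all seven amber reagent bottles must stand upright on its floor, packed one in the middle and six around it. Four are already in, one of them out of place so that the rest will not fit; the other three are in the slanted rack and among the glassware on the tray. Set the bottles down gently without letting any fall or knocking any over, and leave the other glassware and the tip box where they are.

Things in the scene. Friction and masses are not known exactly. Their poses are not given: they have to be found in the camera images.
- bottle_a_c (a point): Amber bottle, 112 mm high, 0.17 kg: round body 55 mm wide, 66 mm high; sloping neck; white screw cap 26 mm wide, 80 to 112 mm above the underside (grip here). Point: on the axis, 56 mm above the underside; z: along the axis to the cap. Starts standing in the middle of the tin.
- bottle_b_c (a point): Amber bottle, 112 mm high, 0.17 kg: round body 55 mm wide, 66 mm high; sloping neck; white screw cap 26 mm wide, 80 to 112 mm above the underside (grip here). Point: on the axis, 56 mm above the underside; z: along the axis to the cap. Starts standing in the tin against its wall.
- bottle_c_c (a point): Amber bottle, 112 mm high, 0.17 kg: round body 55 mm wide, 66 mm high; sloping neck; white screw cap 26 mm wide, 80 to 112 mm above the underside (grip here). Point: on the axis, 56 mm above the underside; z: along the axis to the cap. Starts standing in the tin against its wall, next to the one before.
- bottle_d_c (a point): Amber bottle, 112 mm high, 0.17 kg: round body 55 mm wide, 66 mm high; sloping neck; white screw cap 26 mm wide, 80 to 112 mm above the underside (grip here). Point: on the axis, 56 mm above the underside; z: along the axis to the cap. Starts standing in the tin against its wall on the side away from the other two, but astray: it blocks the places for the others.
- bottle_e_c (a point): Amber bottle, 112 mm high, 0.17 kg: round body 55 mm wide, 66 mm high; sloping neck; white screw cap 26 mm wide, 80 to 112 mm above the underside (grip here). Point: on the axis, 56 mm above the underside; z: along the axis to the cap. Starts in one pocket of the slanted rack.
- bottle_f_c (a point): Amber bottle, 112 mm high, 0.17 kg: round body 55 mm wide, 66 mm high; sloping neck; white screw cap 26 mm wide, 80 to 112 mm above the underside (grip here). Point: on the axis, 56 mm above the underside; z: along the axis to the cap. Starts in the other pocket of the slanted rack.
- bottle_g_c (a point): Amber bottle, 112 mm high, 0.17 kg: round body 55 mm wide, 66 mm high; sloping neck; white screw cap 26 mm wide, 80 to 112 mm above the underside (grip here). Point: on the axis, 56 mm above the underside; z: along the axis to the cap. Starts standing on the grey tray among other glassware.
- tin: Round, flat-bottomed steel sterilising tin without lid, fixed: inner diameter 180 mm, outer 188, wall 45 mm high, floor 4 mm thick; two loop handles stick out 18 mm at its own +y and -y, 32 mm up. Origin: centre of the underside, on the bench. Seven bottles fit only as one in the middle and six around it.
- rack: White rack, fixed, 150 x 156 mm, two open pockets side by side. The bottles lean in them 0.6 rad (34 degrees) from vertical, caps towards the rack's own -x (roughly to the robot), and come out along their own axis; pocket walls stand 30 mm (sides) and 54 mm (front) up the bottle. Origin: centre of the underside; bottle undersides are centred at y = +39 and -39 mm, 45 mm up. Rack and tray may swap sides.
- tray: Flat grey tray, 230 x 230 mm, 5 mm thick, fixed to the bench, with a bottle and three other vessels standing on it, in any of four places about 104 mm apart. Origin: centre of the underside.
- jar_c (a point): Bystander on the tray: large amber jar, 74 mm diameter, 150 mm high. This point is half-way up its axis.
- flask_c (a point): Bystander on the tray: glass conical flask, 74 mm diameter at the foot, 130 mm high. This point is half-way up its axis.
- beaker_c (a point): Bystander on the tray: white open beaker, 72 mm diameter, 100 mm high. This point is half-way up its axis.
- tipbox_c (a point): Bystander beyond the tin: closed pipette-tip box, 87 x 127 mm, 66 mm high. This point is half-way up its middle.
Not all that is in view belongs to the job. What is shaped like the part that bears bottle_g_c but green or yellow is not meant.

How it is judged:
At the end, for the whole second after the job is handed in: All seven bottles stand inside the tin on its floor: centre within 64 mm of the tin's axis, underside within 4 mm of the floor's height, leaning less than 4 degrees (0.07 rad), released (horizontal distance between each of bottle_a_c, bottle_b_c, bottle_c_c, bottle_d_c, bottle_e_c, bottle_f_c, bottle_g_c and tin below 0.064 m and z of bottle_a_c in the frame of tin between 0.056 and 0.064 m and angle between each of bottle_a_c, bottle_b_c, bottle_c_c, bottle_d_c, bottle_e_c, bottle_f_c, bottle_g_c's own z axis and vertical below 0.07 rad and z of bottle_b_c in the frame of tin between 0.056 and 0.064 m and z of bottle_c_c in the frame of tin between 0.056 and 0.064 m and z of bottle_d_c in the frame of tin between 0.056 and 0.064 m and z of bottle_e_c in the frame of tin between 0.056 and 0.064 m and z of bottle_f_c in the frame of tin between 0.056 and 0.064 m and z of bottle_g_c in the frame of tin between 0.056 and 0.064 m); the robot touches nothing.
It fails at once if a bystander (jar, flask, beaker or tip box) is shifted more than 25 mm or tipped over (distance of any of jar_c, flask_c, beaker_c, tipbox_c from where it was at the start of the episode above 0.025 m or angle between any of jar_c, flask_c, beaker_c, tipbox_c's own z axis and vertical above 0.3 rad).
It fails at once if a bottle is let fall (moves faster than 0.5 m/s while the fingers do not hold it) ((contact force between the fingers and bottle_a below 0.1 N and linear speed of bottle_a above 0.5 m/s) or (contact force between the fingers and bottle_b below 0.1 N and linear speed of bottle_b above 0.5 m/s) or (contact force between the fingers and bottle_c below 0.1 N and linear speed of bottle_c above 0.5 m/s) or (contact force between the fingers and bottle_d below 0.1 N and linear speed of bottle_d above 0.5 m/s) or (contact force between the fingers and bottle_e below 0.1 N and linear speed of bottle_e above 0.5 m/s) or (contact force between the fingers and bottle_f below 0.1 N and linear speed of bottle_f above 0.5 m/s) or (contact force between the fingers and bottle_g below 0.1 N and linear speed of bottle_g above 0.5 m/s)).
It fails at once if a bottle is knocked over (leans more than 75 degrees) (angle between any of bottle_a_c, bottle_b_c, bottle_c_c, bottle_d_c, bottle_e_c, bottle_f_c, bottle_g_c's own z axis and vertical above 1.31 rad).
It also fails if it takes over 72 s, if anything falls off the work surface, if the arm or the gripper's body presses on something with over 40 N, if the wrist force passes 120 N, or if a joint passes its speed limit or range.

## Working session

There is one attempt and no reset: what is moved stays moved. The work goes in short steps, each a Python script; the robot and the scene stay as the last script left them, time stands still between calls to the robot, and variables do not carry over. Pictures are saved under pics/ and viewed, at most 10 in all, crops included, and the job is handed in when it is done.

```bash
ls; mkdir -p pics
python3 - <<'E'
from rig import *
import cv2,numpy as np
np.set_printoptions(precision=4,suppress=True)
for n in("top","side"):
    p,d=camera(n); cv2.imwrite(f"pics/{n}0.png",p[:,:,::-1]); np.savez(f"pics/{n}0.npz",p=p,d=d)
    print(n,camera_params(n), (d>0).mean())
s=sense();print(s)
E
```

```text
pics
top {'K': array([[405.5797,   0.    , 319.1936],
       [  0.    , 405.5797, 196.9987],
       [  0.    ,   0.    ,   1.    ]]), 'position': array([0.3678, 0.0151, 1.2395]), 'rotation': array([[ 0.0277, -0.9882,  0.1504],
       [-0.9996, -0.0273,  0.0053],
       [-0.0012, -0.1505, -0.9886]])} 0.99619921875
side {'K': array([[475.911 ,   0.    , 322.0833],
       [  0.    , 475.911 , 200.107 ],
       [  0.    ,   0.    ,   1.    ]]), 'position': array([-0.304 , -0.8299,  0.7946]), 'rotation': array([[ 0.7099, -0.3704,  0.599 ],
       [-0.7043, -0.3784,  0.6007],
       [ 0.0042, -0.8483, -0.5295]])} 0.9859296875
{'time_s': 0.1, 'joint_pos': array([-1.1779,  0.4694, -0.0486,  1.5336,  0.0241,  1.141 , -0.0823]), 'qd': array([-0.0003, -0.0011, -0.0009, -0.003 ,  0.0006, -0.0005,  0.0003]), 'joint_efforts': array([  0.0004, -51.1513,  -0.0471, -23.8393,   0.0108,   0.0043,
         0.    ]), 'position': array([0.2762, 0.6154, 0.2554]), 'tcp_rot': array([[-0.9124,  0.4094, -0.0007],
       [ 0.4094,  0.9124, -0.0016],
       [-0.    , -0.0018, -1.    ]]), 'wrist_force': array([-0.4918,  0.4091, -0.2403]), 'ft_torque': array([ 0.0186, -0.0488, -0.0161]), 'gripper_force': 0.0, 'finger_gap': 0.08560440805856905}
```

View pics/top0.png

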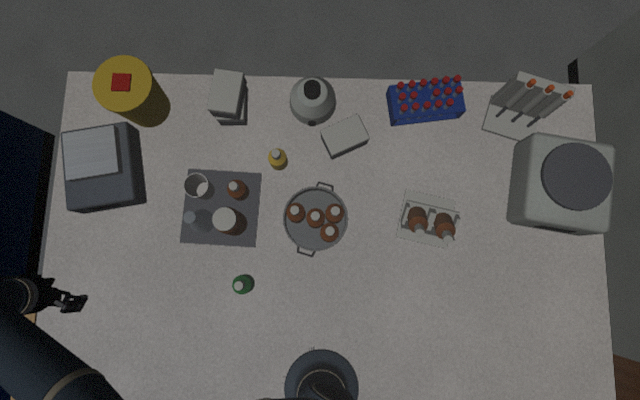

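View pics/side0.png

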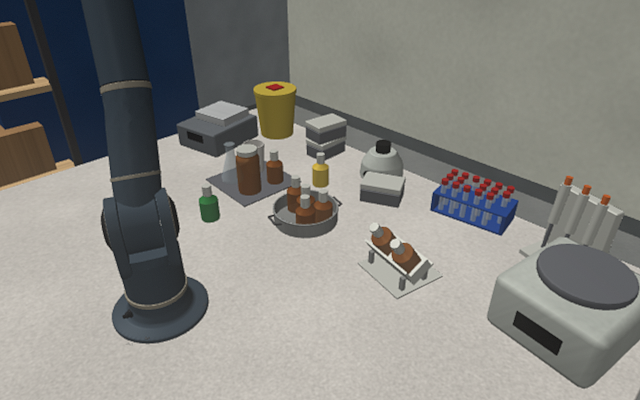

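The top view shows the tin at about (316,218) with caps at (295,211), (316,216), (334,212) and (327,232). The tray bottle is at (236,189), with the beaker, flask and jar at (195,185), (192,218) and (224,221). The rack is at (430,218). I'll make enlarged crops and height blobs.

```bash
cat > h.py <<'E'
import cv2,numpy as np
from rig import *
np.set_printoptions(precision=4,suppress=True)
def cloud(n,d):
    c=camera_params(n); K=c["K"]; v,u=np.mgrid[:400,:640]
    r=np.stack([(u-K[0,2])/K[0,0],(v-K[1,2])/K[1,1],np.ones_like(u,float)],-1)
    return (r*d[...,None])@c["rotation"].T+c["position"]
def ray(n,uv):
    c=camera_params(n); r=c["rotation"]@np.linalg.solve(c["K"],[uv[0],uv[1],1.]); return c["position"],r/np.linalg.norm(r)
def onplane(n,uv,z):
    o,r=ray(n,uv); return o+r*(z-o[2])/r[2]
def tri(uvt,uvs):
    A=[];b=[]
    for n,uv in(("top",uvt),("side",uvs)):
        o,r=ray(n,uv); P=np.eye(3)-np.outer(r,r); A.append(P); b.append(P@o)
    x=np.linalg.solve(sum(A),sum(b)); return x,[np.linalg.norm(P@x-q) for P,q in zip(A,b)]
def proj(n,p):
    c=camera_params(n); q=c["K"]@(c["rotation"].T@(np.asarray(p)-c["position"])); return q[:2]/q[2]
E
python3 - <<'E'
from h import *
T=np.load("pics/top0.npz");S=np.load("pics/side0.npz")
a=cv2.resize(T["p"][170:265,175:355],None,fx=4.4,fy=4.4,interpolation=cv2.INTER_CUBIC)[:,:540*8//6]
b=cv2.resize(T["p"][185:250,395:465],(400-0,372),interpolation=cv2.INTER_CUBIC)
c=cv2.resize(S["p"][170:300,260:450],(544,372),interpolation=cv2.INTER_CUBIC)
cv2.imwrite("pics/c1.png",a[:,:,::-1]); 
im=np.hstack([cv2.resize(b,(330,306)),cv2.resize(c,(448,306))]);cv2.imwrite("pics/c2.png",im[:,:,::-1])
P=cloud("top",T["d"]); z=P[...,2]
print("bench",np.median(z[300:350,450:550]),"tray",np.median(z[196:200,205:225]))
hsv=cv2.cvtColor(T["p"],cv2.COLOR_RGB2HSV)
for lo,hi,(u0,u1,v0,v1) in((.095,.13,(270,360,180,260)),(.095,.13,(225,250,175,205)),(.1,.17,(395,465,190,250)),(.05,.2,(175,265,165,250))):
    m=np.zeros(z.shape,np.uint8); m[v0:v1,u0:u1]=((z>lo)&(z<hi))[v0:v1,u0:u1]
    n,l,st,ce=cv2.connectedComponentsWithStats(m,connectivity=4)
    for i in range(1,n):
        if st[i,4]>8: print((lo,hi),st[i,4],ce[i],P[l==i].mean(0),"ztop",np.percentile(P[l==i][:,2],[50,95]),"plane.116",onplane("top",ce[i],.116)[:2], hsv[l==i].mean(0))
E
```

```text
bench -0.0007748713554583953 tray 0.005944107070268045
(0.095, 0.13) 75 [294.5467 209.5467] [0.5016 0.089  0.1145] ztop [0.1154 0.1193] plane.116 [0.5014 0.0889] [ 28.5333  15.4667 111.3467]
(0.095, 0.13) 73 [335.2329 210.2603] [ 0.5027 -0.0246  0.1145] ztop [0.1154 0.119 ] plane.116 [ 0.5025 -0.0246] [ 28.2329  14.7397 114.3836]
(0.095, 0.13) 71 [315.1549 215.2817] [0.4871 0.031  0.1145] ztop [0.1156 0.1183] plane.116 [0.4869 0.031 ] [ 28.4648  14.5211 114.6338]
(0.095, 0.13) 72 [329.7778 230.1944] [ 0.4467 -0.0107  0.1152] ztop [0.1155 0.1193] plane.116 [ 0.4466 -0.0107] [ 28.      14.9583 115.3611]
(0.095, 0.13) 82 [233.5122 185.4878] [0.565  0.2634 0.1151] ztop [0.1165 0.1206] plane.116 [0.5648 0.2632] [ 26.5     16.0122 103.5732]
(0.1, 0.17) 298 [419.0101 223.4094] [ 0.4722 -0.257   0.1186] ztop [0.1134 0.1403] plane.116 [ 0.4723 -0.2577] [17.2315 73.9295 81.7886]
(0.1, 0.17) 304 [446.4803 229.8289] [ 0.4565 -0.3326  0.1186] ztop [0.1141 0.1412] plane.116 [ 0.4565 -0.3335] [18.1118 73.3487 82.7829]
(0.05, 0.2) 365 [196.1863 184.4274] [0.5705 0.3784 0.0841] ztop [0.0864 0.1064] plane.116 [0.5649 0.3685] [39.5534 12.4274 68.2932]
(0.05, 0.2) 293 [236.7816 188.1706] [0.5625 0.2599 0.0856] ztop [0.0774 0.1192] plane.116 [0.5574 0.2535] [17.1809 79.413  75.9147]
(0.05, 0.2) 700 [228.3514 220.03  ] [0.4649 0.2662 0.1385] ztop [0.1535 0.158 ] plane.116 [0.467  0.2717] [25.16   29.5843 94.0714]
(0.05, 0.2) 335 [196.009  218.4627] [0.4705 0.3674 0.0969] ztop [0.0883 0.137 ] plane.116 [0.4689 0.3619] [105.2687  16.0269  74.9522]
```

View pics/c1.png

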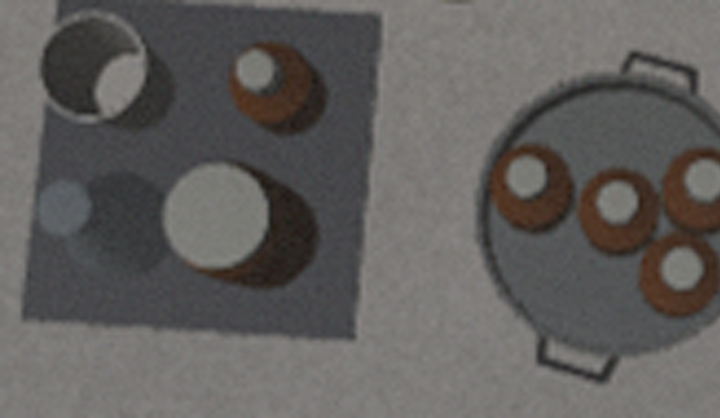

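View pics/c2.png

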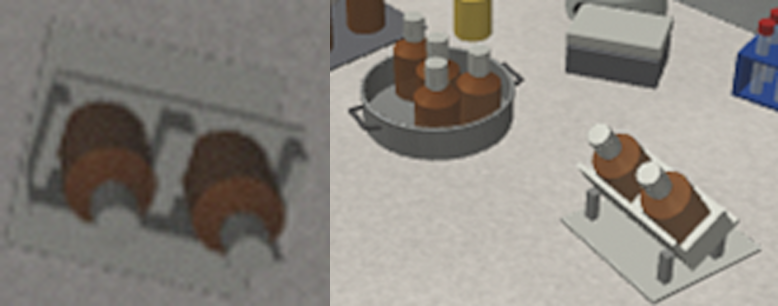

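The crops show the four tin caps, tray bottle cap (233,185) and two rack caps with faces near top (420,233)/(448,238) and side (376,227)/(396,244). Next I fit the tin rim, triangulate the rack caps and check IK.

Run:
```python
from h import *
from scipy.optimize import least_squares
T=np.load("pics/top0.npz");S=np.load("pics/side0.npz")
P=cloud("top",T["d"]); z=P[...,2]
# tin rim: edge ellipse via bench-level outside contour: points z in .03-.055 in annulus
c0=np.array([.487,.031]); r=np.hypot(P[...,0]-c0[0],P[...,1]-c0[1])
m=(z>.030)&(z<.055)&(r>.080)&(r<.105); Q=P[m]
# drop handles (directions with r>.1)
f=least_squares(lambda p:np.hypot(Q[:,0]-p[0],Q[:,1]-p[1])-p[2],[*c0,.092],loss="soft_l1",f_scale=.003); print("tin depth fit",f.x,len(Q))
# image rim: bright ring gradient -> outer silhouette at plane z=.045
pc=proj("top",[*c0,.045]); g=cv2.GaussianBlur(cv2.cvtColor(T["p"],cv2.COLOR_RGB2GRAY),(3,3),0).astype(float)
pts=[]
for t in np.radians(np.arange(0,360,3)):
    rr=np.arange(.080,.104,.0005); I=[]
    for q in rr:
        u,v=proj("top",[c0[0]+q*np.cos(t),c0[1]+q*np.sin(t),.045]); I.append(cv2.getRectSubPix(g.astype(np.float32),(1,1),(u,v))[0,0])
    k=np.argmax(np.gradient(np.array(I))) ; pts.append([c0[0]+rr[k]*np.cos(t),c0[1]+rr[k]*np.sin(t)])
Q2=np.array(pts); f=least_squares(lambda p:np.hypot(Q2[:,0]-p[0],Q2[:,1]-p[1])-p[2],[*c0,.094],loss="soft_l1",f_scale=.001); print("tin edge fit",f.x)
def caps(p,box,th):
    u0,u1,v0,v1=box; h=cv2.cvtColor(p,cv2.COLOR_RGB2HSV); m=np.zeros(p.shape[:2],np.uint8)
    m[v0:v1,u0:u1]=((h[...,1]<50)&(h[...,2]>th))[v0:v1,u0:u1]
    n,l,st,ce=cv2.connectedComponentsWithStats(m,connectivity=4); return [(st[i,4],ce[i]) for i in range(1,n) if st[i,4]>10]
PS=cloud("side",S["d"])
hs=cv2.cvtColor(S["p"],cv2.COLOR_RGB2HSV)
for th in(140,160,180): print(th,caps(S["p"],(366,410,217,256),th))
for th in(95,105,115): print(th,caps(T["p"],(410,460,226,247),th))
for uv in((376,227),(396,244)): print("side face depth",PS[uv[1]-1:uv[1]+2,uv[0]-1:uv[0]+2].reshape(-1,3).mean(0))
for uv in((420,233),(448,238)): print("top face depth",P[uv[1],uv[0]])
# side caps in tin: for bias
for n,p in dict(a=(.487,.031),b=(.5025,-.0246),c=(.4466,-.0107),d=(.5014,.0889)).items(): print(n,"side cap top predicted",proj("side",[*p,.116]))
```

```text
tin depth fit [0.4875 0.0316 0.0928] 491Traceback (most recent call last):
  File "<stdin>", line 16, in <module>
  File "h.py", line 18, in proj
    c=camera_params(n); q=c["K"]@(c["rotation"].T@(np.asarray(p)-c["position"])); return q[:2]/q[2]
ValueError: time passes only in moves, steps and waits
```

```bash
sed -i 's/camera_params(n)/CP[n]/; s/^def cloud/CP={n:camera_params(n) for n in("top","side")}\ndef cloud/' h.py
python3 - <<'E'
from h import *
T=np.load("pics/top0.npz");S=np.load("pics/side0.npz")
P=cloud("top",T["d"]); PS=cloud("side",S["d"])
def caps(p,box,th):
    u0,u1,v0,v1=box; h=cv2.cvtColor(p,cv2.COLOR_RGB2HSV); m=np.zeros(p.shape[:2],np.uint8)
    m[v0:v1,u0:u1]=((h[...,1]<50)&(h[...,2]>th))[v0:v1,u0:u1]
    n,l,st,ce=cv2.connectedComponentsWithStats(m,connectivity=4); return [(st[i,4],ce[i]) for i in range(1,n) if st[i,4]>10]
for th in(140,170,200): print(th,caps(S["p"],(366,410,217,256),th))
for th in(95,110,120): print(th,caps(T["p"],(410,460,226,247),th))
for uv in((376,227),(396,244)): print("side face depth",PS[uv[1]-1:uv[1]+2,uv[0]-1:uv[0]+2].reshape(-1,3).mean(0))
for uv in((420,233),(448,238)): print("top face depth",P[uv[1],uv[0]])
# tin caps from side: highest-z cloud blobs
hs=cv2.cvtColor(S["p"],cv2.COLOR_RGB2HSV)
m=np.zeros((400,640),np.uint8); b=(slice(170,235),slice(270,340)); m[b]=((PS[...,2]>.108)&(PS[...,2]<.125)&(hs[...,1]<60))[b]
n,l,st,ce=cv2.connectedComponentsWithStats(m,connectivity=4)
print("side tin caps",[(st[i,4],ce[i],PS[l==i].mean(0)) for i in range(1,n) if st[i,4]>8])
# IK probes
def Rd(yaw,axis=(0,0,1)):
    z=-np.array(axis,float); y=np.array([-np.sin(yaw),np.cos(yaw),0]); y-=z*(y@z); y/=np.linalg.norm(y); return np.column_stack([np.cross(y,z),y,z])
yr=np.arctan2(-.0157,.0756); ax=np.array([-np.sin(.6)*np.cos(yr),-np.sin(.6)*np.sin(yr),np.cos(.6)])
print("axis",ax)
for name,p in(("e",(.4722,-.257,.13)),("f",(.4565,-.3326,.13))):
    for k in range(-2,4):
        for h in(0,.1):
            q=inverse_kinematics(np.array(p)+ax*(.02+h) ,Rd(yr+k*np.pi/6*2,ax)); print(name,k,h,q)
E
```

```text
140 [(np.int32(988), array([388.0374, 230.5051]))]
170 [(np.int32(908), array([389.1982, 229.1355])), (np.int32(35), array([367.1429, 249.2   ]))]
200 [(np.int32(53), array([373.434 , 226.0566])), (np.int32(94), array([396.0213, 240.734 ])), (np.int32(48), array([374.2292, 246.625 ]))]
95 [(np.int32(21), array([429.4762, 227.619 ])), (np.int32(676), array([433.4911, 239.2027]))]
110 [(np.int32(14), array([429. , 227.5])), (np.int32(628), array([433.4315, 239.4889]))]
120 [(np.int32(128), array([455.6016, 238.6484])), (np.int32(176), array([420.108 , 241.2955])), (np.int32(19), array([427.6842, 239.3684])), (np.int32(18), array([439.7222, 241.4444]))]
side face depth [ 0.4463 -0.2608  0.1373]
side face depth [ 0.4279 -0.3351  0.1365]
top face depth [ 0.4444 -0.2555  0.135 ]
top face depth [ 0.4328 -0.3303  0.1381]
side tin caps [(np.int32(44), array([295.3182, 177.7045]), array([0.4977, 0.0852, 0.1136])), (np.int32(48), array([305.6875, 186.5625]), array([0.4837, 0.0259, 0.1141])), (np.int32(53), array([323.434 , 191.9623]), array([ 0.4995, -0.0294,  0.1134])), (np.int32(52), array([3
[... 797 characters left out ...]
2  2.2268  1.2938  0.2902 -1.3323]
f -2 0.1 [ 0.0956  0.0547  0.7151  2.3167 -0.9607  0.442   0.802 ]
f -1 0 [ 1.6469  0.5881 -1.1932  2.2268  1.2938  0.2902 -0.1115]
f -1 0.1 [ 0.817   0.0699 -0.0485  2.2841 -0.8765  0.3996  1.9291]
f 0 0 [ 1.6469  0.5881 -1.1932  2.2268  1.2938  0.2902  0.8489]
f 0 0.1 [ 1.7833  0.194  -1.0888  2.2426 -0.4205  0.3099  2.4836]
f 1 0 [ 1.6469  0.5881 -1.1932  2.2268  1.2938  0.2902  1.8093]
f 1 0.1 [ 0.0956  0.0547  0.7151  2.3167 -0.9607  0.442  -2.3396]
f 2 0 None
f 2 0.1 [ 0.0956  0.0547  0.7151  2.3167 -0.9607  0.442  -1.1187]
f 3 0 [ 1.6469  0.5881 -1.1932  2.2268  1.2938  0.2902 -2.2927]
f 3 0.1 [ 0.0956  0.0547  0.7151  2.3167 -0.9607  0.442  -0.1584]
```

```bash
cat >> h.py <<'E'
TC=np.array([.4873,.0313]); SLOT={s:np.radians(s) for s in(-14,46,106,166)}
Z=np.array([0,0,1.])
def ang(deg): t=np.radians(deg); return np.array([np.cos(t),np.sin(t),0])
def pose(bottom,a,c,phi=0,half=0,s=.098):
    a=np.asarray(a,float); c=c-a*(c@a); c=c/np.linalg.norm(c); b=a*np.cos(phi)+np.cross(c,a)*np.sin(phi)
    y=-c if half else c; z=-b
    return np.asarray(bottom)+s*a+.006*b, np.column_stack([np.cross(y,z),y,z])
def slot(deg,z=.004,R=.0592): return np.array([*TC,z])+R*ang(deg)
def rep(tag):
    s=sense(); print(tag,"t",round(s["time_s"],2),s["position"],"gap",round(s["finger_gap"],4),"F",s["wrist_force"],"q",s["joint_pos"])
E
python3 - <<'E'
from h import *
for n,uv,us in(("e",(420.05,233.4),(375.8,227.3)),("f",(448.1,237.7),(395.7,243.8))): print(n,tri(uv,us),onplane("top",uv,.1374),onplane("side",us,.1374))
D=np.array([.5014,.0889,.004])
p,R=pose(D,Z,ang(16)); print(inverse_kinematics(p+[0,0,.1],R))
command_gripper(.042,50)
movep(p+[0,0,.08],R); rep("above d")
print(move_l(p,R,.15,until_force=8)); command_gripper(.015,50); rep("grip")
move_l(p+[0,0,.012],R,.1)
q=slot(91,.016,.0605); move_l(pose(q,Z,ang(16))[0],R,.12)
q=slot(106,.016); p=pose(q,Z,ang(16))[0]; move_l(p,R,.12)
print(move_l(p-[0,0,.015],R,.05,until_force=4)); rep("down")
command_gripper(.042); sleep(.2); move_l(np.r_[p[:2],.25],R,.25); rep("up")
E
```

```text
e (array([ 0.4453, -0.2577,  0.1347]), [np.float64(0.0027360546387231533), np.float64(0.002736054638723227)]) [ 0.4432 -0.255   0.1374] [ 0.4448 -0.2614  0.1374]
f (array([ 0.4333, -0.3316,  0.1325]), [np.float64(0.0008996725110231951), np.float64(0.0008996725110231942)]) [ 0.4337 -0.3308  0.1374] [ 0.427  -0.3349  0.1374]
[-0.5853  0.2581  0.3905  1.9946 -0.1232  0.9113  0.1484]
above d t 2.67 [0.5016 0.0904 0.1881] gap 0.0418 F [-0.7634  0.2439 -0.0479] q [-0.5764  0.2849  0.3804  2.0138 -0.138   0.8666  0.1616]
False
grip t 3.64 [0.5021 0.0891 0.109 ] gap 0.025 F [-0.2198 -0.362   3.436 ] q [-0.5334  0.4036  0.343   2.0779 -0.2096  0.6899  0.2256]
True
down t 4.77 [0.4717 0.0883 0.1078] gap 0.0251 F [ 0.3375 -0.1844 -1.247 ] q [-0.5565  0.3655  0.3458  2.144  -0.1986  0.6612  0.205 ]
up t 5.99 [0.4701 0.0882 0.249 ] gap 0.0421 F [-0.2615  0.2635 -0.2287] q [-0.6286  0.1536  0.4     2.0115 -0.0714  0.9914  0.0859]
```

```bash
cat >> h.py <<'E'
def tincaps(lo=.095,hi=.13):
    p,d=camera("top"); P=cloud("top",d); z=P[...,2]; m=((z>lo)&(z<hi)&(np.hypot(P[...,0]-TC[0],P[...,1]-TC[1])<.085)).astype(np.uint8)
    n,l,st,ce=cv2.connectedComponentsWithStats(m,connectivity=4)
    for i in range(1,n):
        if st[i,4]>20:
            x=onplane("top",ce[i],.116)[:2]; v=x-TC; print("cap",st[i,4],x,"r",round(np.hypot(*v),4),"ang",round(np.degrees(np.arctan2(v[1],v[0])),1))
    return p
E
python3 - <<'E'
from h import *
G=np.array([.5648,.2632,.005])
p,R=pose(G,Z,ang(30))
movep(p+[0,0,.1],R); rep("above g"); tincaps()
print(move_l(p,R,.15,until_force=8)); command_gripper(.015,50); rep("grip g")
move_l(p+[0,0,.14],R,.25)
p,R=pose(slot(166),Z,ang(76)); 
try: movep(p+[0,0,.14],R)
except Exception as ex: print("ex",ex)
rep("above slot")
E
```

```text
above g t 6.82 [0.5646 0.2609 0.2083] gap 0.042 F [-0.3829 -0.3729  0.1928] q [-0.7206  0.434   0.2968  1.7317 -0.1448  0.9999  0.1501]
cap 73 [ 0.5025 -0.0243] r 0.0577 ang -74.7
cap 71 [0.487 0.031] r 0.0004 ang -135.4
cap 73 [0.4727 0.088 ] r 0.0585 ang 104.4
cap 72 [ 0.4466 -0.0107] r 0.0585 ang -134.1
False
grip g t 7.97 [0.5655 0.2634 0.1105] gap 0.0249 F [-0.8058 -1.7316  5.5837] q [-0.6953  0.5479  0.2637  1.8066 -0.1888  0.8093  0.1856]
above slot t 9.68 [0.4302 0.0463 0.2475] gap 0.0249 F [ 0.6604  0.0465 -2.0891] q [-0.4425  0.072   0.2524  2.0978 -0.0218  0.9747  1.1479]
```

Run:
```python
from h import *
p,R=pose(slot(166),Z,ang(76))
print(move_l(p+[0,0,.012],R,.2,until_force=8)); rep("near")
print(move_l(p-[0,0,.004],R,.05,until_force=4)); rep("down")
command_gripper(.042); sleep(.2); move_l(np.r_[p[:2],.25],R,.25)
# rack pregrasp probes
y=np.array([.0143,.0745,0]);y/=np.linalg.norm(y); x=np.array([y[1],-y[0],0]); a=-x*np.sin(.6)+Z*np.cos(.6)
topE=np.array([.445,-.258,.1370]); topF=np.array([.4305,-.332,.1370]); print("mid",(topE+topF)/2, "a",a,"y",y)
mid=(topE+topF)/2
for nm,s in(("e",1),("f",-1)):
    bot=mid+s*.039*y-.112*a; print(nm,"bottom",bot)
    for phi in(0,.2,.3,.4,.6):
        for half in(0,1):
            p,R=pose(bot,a,y,phi,half); r=[inverse_kinematics(p+a*h,R) for h in(0,.04,.09)]
            print(phi,half,*["none" if q is None else q.round(2) for q in r])
for sl in(-14,46):
    for phi in(0,.3,.4,.6):
        for half in(0,1):
            p,R=pose(slot(sl),Z,ang(sl+90),phi,half); q=inverse_kinematics(p,R); print(sl,phi,half,q, inverse_kinematics(p+[0,0,.13],R) is not None)
```

```text
False
near t 10.47 [0.4309 0.0461 0.1204] gap 0.0249 F [ 0.0634 -0.5699 -1.2024] q [-0.4071  0.2701  0.2365  2.2303 -0.1033  0.6498  1.2304]
True
down t 10.78 [0.4312 0.046  0.1087] gap 0.0242 F [-0.0394 -0.8773 -1.3789] q [-0.4004  0.2916  0.2311  2.2398 -0.1145  0.6171  1.2412]
mid [ 0.4377 -0.295   0.137 ] a [-0.5545  0.1064  0.8253] y [0.1885 0.9821 0.    ]
e bottom [ 0.5072 -0.2686  0.0446]
0 0 [ 1.5   0.53 -1.15  2.33  1.69  0.28  0.32] [ 1.68  0.48 -1.32  2.34  1.36  0.28  0.64] none
0 1 none [ 1.68  0.48 -1.32  2.34  1.36  0.28 -2.5 ] [-0.04  0.01  0.66  2.42 -1.04  0.29 -0.19]
0.2 0 [ 0.22  0.27  0.33  2.28 -0.78  0.31  2.62] [-0.04  0.19  0.63  2.3  -0.73  0.39  2.59] [-0.32  0.05  0.92  2.32 -0.45  0.46  2.35]
0.2 1 [-0.03  0.31  0.64  2.29 -1.    0.38 -0.31] [-0.1   0.2   0.71  2.31 -0.77  0.41 -0.51] [-0.05  0.05  0.63  2.31 -0.41  0.45 -0.85]
0.3 0 [ 0.01  0.32  0.57  2.23 -0.66  0.44  2.49] [-0.07  0.22  0.66  2.24 -0.53  0.49  2.38] [-0.18  0.09  0.75  2.26 -0.32  0.56  2.19]
0.3 1 [-0.1   0.34  0.71  2.23 -0.77  0.48 -0.55] [-0.14  0.23  0.74  2.25 -0.57  0.5  -0.72]
[... 2459 characters left out ...]
7  0.7568  0.477   1.6372 -0.3915  1.4531  1.6238] True
-14 0.6 1 [-0.6615  1.0226  1.1041  1.6569 -0.7343  1.6694 -1.1319] True
46 0 0 [-0.3344  0.4246  0.1468  2.0152 -0.0928  0.708   2.2438] True
46 0 1 [-0.5904  0.4562  0.4778  2.0297 -0.3104  0.7252 -0.6876] True
46 0.3 0 [-0.4488  0.5367  0.2062  1.8635  0.0579  1.0093  2.0791] True
46 0.3 1 [-0.6375  0.5694  0.4675  1.8749 -0.0928  1.0022 -0.9123] True
46 0.4 0 [-0.4744  0.5809  0.2176  1.8134  0.0896  1.1075  2.0487] True
46 0.4 1 [-0.643   0.6125  0.457   1.8239 -0.0441  1.0959 -0.9574] True
46 0.6 0 [-0.5136  0.6753  0.2346  1.7165  0.1405  1.2977  2.0092] True
46 0.6 1 [-0.647   0.7038  0.4334  1.7252  0.0353  1.2805 -1.021 ] True
```

```bash
cat >> h.py <<'E'
YR=np.array([.1885,.9821,0]); AX=np.array([-.5545,.1064,.8253]); BOT=dict(e=np.array([.5072,-.2686,.0446]),f=np.array([.4925,-.3452,.0446]))
def pickrack(n,phi=.4):
    p,R=pose(BOT[n],AX,YR,phi,1,.1); movep(p+AX*.07,R); rep("pre "+n)
    if n=="e": cv2.imwrite("pics/pre.png",tincaps()[:,:,::-1])
    print(move_l(p,R,.15,until_force=8)); rep("at"); command_gripper(.015,60); rep("grip")
    move_l(p+AX*.03,R,.1); move_l(p+AX*.1,R,.2); rep("out")
def place(deg,phi=.4,R0=.0592):
    p,R=pose(slot(deg,R=R0),Z,ang(deg+90),phi,1,.1); movep(p+[0,0,.135],R); rep("above")
    return p,R
E
python3 - <<'E'
from h import *
command_gripper(.046); pickrack("e"); p,d=camera("side"); cv2.imwrite("pics/e_out.png",cv2.resize(p[120:320,220:480],None,fx=3,fy=3)[:,:,::-1])
E
```

```text
pre e t 14.05 [ 0.4121 -0.2499  0.1907] gap 0.046 F [-0.1335  0.1878 -0.3218] q [-0.1449  0.1773  0.7224  2.1954 -0.3163  0.6481 -0.963 ]
cap 71 [ 0.5028 -0.0244] r 0.0578 ang -74.4
cap 73 [0.487  0.0308] r 0.0006 ang -119.1
cap 72 [0.473  0.0882] r 0.0586 ang 104.1
cap 71 [ 0.4468 -0.0107] r 0.0583 ang -134.0
cap 71 [0.4314 0.0464] r 0.0579 ang 164.9
False
at t 14.72 [ 0.4503 -0.2579  0.1332] gap 0.0463 F [ 0.3312 -0.3699  0.6223] q [-0.0376  0.3443  0.6161  2.169  -0.5156  0.5547 -0.8056]
grip t 15.03 [ 0.4505 -0.2577  0.134 ] gap 0.0242 F [-3.6311  2.3043  7.0116] q [-0.038   0.3425  0.6165  2.1689 -0.5161  0.5553 -0.8053]
out t 15.98 [ 0.3953 -0.2465  0.215 ] gap 0.0245 F [ 0.0013  0.4046 -1.7767] q [-0.2004  0.0966  0.7659  2.2005 -0.2179  0.6957 -1.0473]
```

View pics/e_out.png

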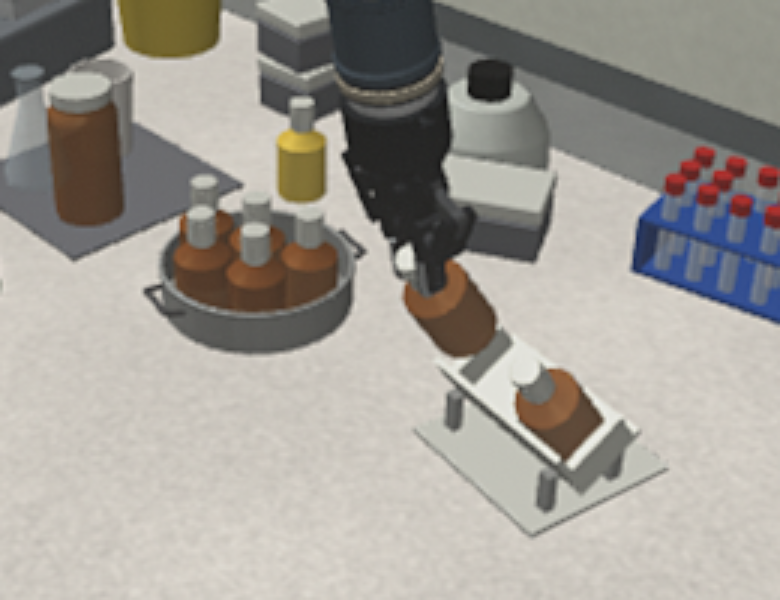

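The picture shows bottle e (crop ~(450,310)) held clear of the rack, f still in its pocket and five bottles upright in the tin. Next: move above the slot and measure the held body by fitting a circle to its depth points.

```bash
cat >> h.py <<'E'
from scipy.optimize import least_squares
def held(c0,zlo,zhi):
    for n in("side","top"):
        p,d=camera(n); P=cloud(n,d); h=cv2.cvtColor(p,cv2.COLOR_RGB2HSV)
        m=(h[...,1]>90)&((h[...,0]<20))&(np.hypot(P[...,0]-c0[0],P[...,1]-c0[1])<.06)&(P[...,2]>zlo)&(P[...,2]<zhi); Q=P[m]
        if len(Q)<15: print(n,"few",len(Q)); continue
        f=least_squares(lambda x:np.hypot(Q[:,0]-x[0],Q[:,1]-x[1])-.0275,np.array(c0[:2])+.001,loss="soft_l1",f_scale=.002)
        zs=[np.percentile(Q[:,2],k).round(3) for k in(1,99)]
        print(n,len(Q),"centre",f.x,"rms",np.sqrt(np.mean(f.fun**2)),"offset",f.x-np.array(c0[:2]),zs)
E
python3 - <<'E'
from h import *
p,R=place(45); held(slot(45)[:2],.142,.2)
# reference: same measure on a standing bottle g in the tin
held((.4314,.0464),.045,.068)
i,_=camera("side"); cv2.imwrite("pics/e_above.png",cv2.resize(i[100:260,220:420],None,fx=3.5,fy=3.5)[:,:,::-1])
E
```

```text
above t 17.34 [0.5306 0.0722 0.2446] gap 0.0243 F [ 0.8489 -0.385  -1.5912] q [-0.6982  0.4545  0.538   1.7187  0.0005  1.3587 -0.9579]
side 316 centre [0.5282 0.0689] rms 0.0022449555078091097 offset [-0.001  -0.0043] [np.float64(0.144), np.float64(0.2)]
top 20 centre [0.5301 0.07  ] rms 0.00021813710963303635 offset [ 0.001  -0.0031] [np.float64(0.151), np.float64(0.199)]
side 191 centre [0.4319 0.0444] rms 0.011113769230330275 offset [ 0.0005 -0.002 ] [np.float64(0.045), np.float64(0.068)]
top 36 centre [0.4372 0.0403] rms 0.014191630737261414 offset [ 0.0058 -0.0061] [np.float64(0.046), np.float64(0.068)]
```

View pics/e_above.png

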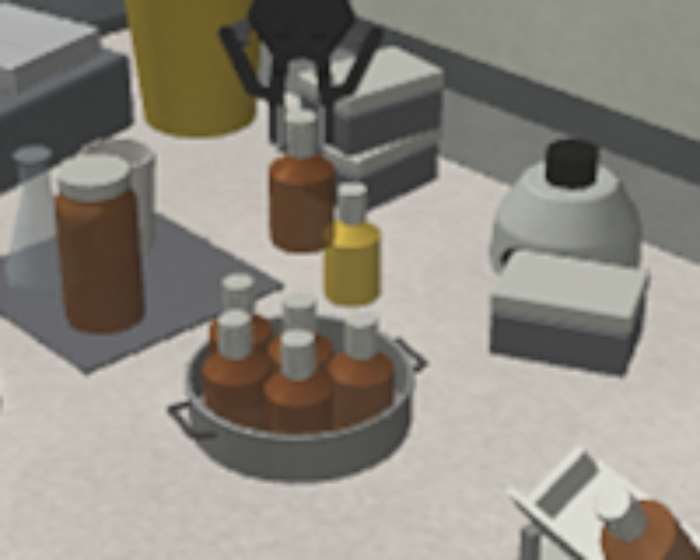

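Run:
```python
from h import *
p,R=pose(slot(45),Z,ang(135),.4,1,.1)
print(move_l(p+[0,0,.06],R,.2,until_force=8)); sleep(.2); rep("60"); print(p)
held(slot(45)[:2],.07,.11)
```

```text
False
60 t 18.32 [0.5318 0.0749 0.1709] gap 0.0242 F [ 0.1138 -0.3754 -2.8465] q [-0.6794  0.5377  0.5126  1.7815 -0.0351  1.2154 -0.9541]
[0.5308 0.0748 0.1095]
side 126 centre [0.5264 0.0717] rms 0.011086532289805457 offset [-0.0027 -0.0015] [np.float64(0.07), np.float64(0.109)]
top 121 centre [0.5068 0.0655] rms 0.008642432769266588 offset [-0.0224 -0.0076] [np.float64(0.07), np.float64(0.098)]
```

Run:
```python
from h import *
p,R=pose(slot(45),Z,ang(135),.4,1,.1)
r=move_l(p+[0,0,.012],R,.12,until_force=8); rep(f"near {r}")
if not r:
    r=move_l(p-[0,0,.005],R,.05,until_force=4); rep(f"down {r}")
    if sense()["position"][2]<p[2]+.006:
        command_gripper(.044); sleep(.2); b=-R[:,2]; move_l(p+b*.06,R,.2); move_l(p+b*.06+[0,0,.07],R,.25); rep("up")
        pickrack("f"); tincaps()
```

```text
near False t 18.97 [0.531  0.0747 0.1217] gap 0.0249 F [ 0.9317 -0.4654 -2.1652] q [-0.6636  0.6016  0.4934  1.8134 -0.0597  1.1264 -0.9499]
down True t 19.29 [0.5317 0.0751 0.1083] gap 0.0245 F [ 1.0464  0.5915 -1.1618] q [-0.659   0.6196  0.4872  1.8199 -0.0672  1.1007 -0.9486]
up t 20.71 [0.5467 0.0909 0.2344] gap 0.044 F [-0.2506 -0.5554 -0.877 ] q [-0.6984  0.4969  0.5249  1.6783 -0.0206  1.3623 -0.9644]
pre f t 22.34 [ 0.3985 -0.3258  0.1907] gap 0.0439 F [ 0.6178  0.4843 -0.405 ] q [-0.1759  0.3243  1.0146  2.1291 -0.5855  0.7525 -0.5485]
False
at t 22.96 [ 0.4359 -0.3344  0.1331] gap 0.0437 F [ 0.4324 -0.6468  0.0715] q [-0.0519  0.4678  0.8681  2.1043 -0.7623  0.6862 -0.4374]
grip t 23.26 [ 0.4358 -0.3344  0.134 ] gap 0.0244 F [-3.0049  1.5484  6.1967] q [-0.0519  0.4659  0.8688  2.1045 -0.7627  0.6868 -0.4372]
out t 24.21 [ 0.3808 -0.3228  0.2149] gap 0.0244 F [-0.6719  0.1282 -2.3359] q [-0.2491  0.2525  1.0905  2.1353 -0.4928  0.7819 -0.6141]
cap 75 [0.5297 0.0732] r 0.0596 ang 44.6
cap 71 [ 0.5026 -0.0244] r 0.0577 ang -74.7
cap 72 [0.4872 0.0308] r 0.0006 ang -102.1
cap 73 [0.4729 0.088 ] r 0.0585 ang 104.3
cap 72 [ 0.4466 -0.0107] r 0.0585 ang -134.1
cap 71 [0.4314 0.0464] r 0.0579 ang 164.9
```

Run:
```python
from h import *
p,R=place(-15); held(slot(-15)[:2],.142,.2)
r=move_l(p+[0,0,.055],R,.2,until_force=8); sleep(.1); rep(f"55 {r}"); print(p)
r=move_l(p+[0,0,.012],R,.1,until_force=8); rep(f"near {r}")
if not r:
    r=move_l(p-[0,0,.005],R,.05,until_force=4); rep(f"down {r}")
    if sense()["position"][2]<p[2]+.006:
        command_gripper(.044); sleep(.2); b=-R[:,2]; move_l(p+b*.06,R,.2); move_l(p+b*.06+[0,0,.09],R,.25); rep("up")
        move_l([.42,-.3,.3],R,.3); i=tincaps(); s,_=camera("side")
        cv2.imwrite("pics/fin.png",np.hstack([cv2.resize(i[160:260,175:355],(450,250)),cv2.resize(s[150:250,200:340],(350,250))])[:,:,::-1])
```

```text
above t 25.67 [0.5464 0.0134 0.2445] gap 0.0243 F [-1.5178 -0.4137 -2.538 ] q [-0.6169  0.5828  0.8619  1.6659 -0.4371  1.5168 -1.4677]
side 322 centre [0.542  0.0146] rms 0.0018810761030574694 offset [-0.0025 -0.0014] [np.float64(0.144), np.float64(0.199)]
top 17 centre [0.5441 0.0154] rms 0.00023732958909806071 offset [-0.0004 -0.0006] [np.float64(0.149), np.float64(0.194)]
55 False t 26.42 [0.5477 0.0148 0.1661] gap 0.0247 F [-0.0106  0.4961 -2.385 ] q [-0.5875  0.6689  0.8168  1.7316 -0.4988  1.3868 -1.4158]
[0.5467 0.0154 0.1095]
near False t 27.0 [0.5466 0.0152 0.1211] gap 0.0244 F [ 0.0212 -0.0701 -2.2726] q [-0.568   0.7241  0.7865  1.76   -0.5363  1.3194 -1.3868]
down True t 27.33 [0.5476 0.0153 0.1076] gap 0.0244 F [ 1.8733 -0.3518  0.8916] q [-0.5614  0.7411  0.7769  1.7659 -0.5499  1.2975 -1.377 ]
up t 28.82 [0.5688 0.0097 0.2545] gap 0.0443 F [-0.4232 -0.2981 -0.53  ] q [-0.5853  0.6095  0.8534  1.5968 -0.4445  1.5606 -1.464 ]
cap 75 [0.5431 0.0187] r 0.0572 ang -12.7
cap 78 [0.5295 0.0733] r 0.0595 ang 44.9
cap 72 [ 0.5027 -0.0245] r 0.0578 ang -74.6
cap 70 [0.4872 0.031 ] r 0.0003 ang -116.0
cap 73 [0.4729 0.088 ] r 0.0585 ang 104.3
cap 72 [ 0.4466 -0.0107] r 0.0585 ang -134.1
cap 71 [0.4314 0.0464] r 0.0579 ang 164.9
```

```bash
ls -la pics/fin.png
```

```text
-rw-r--r-- 1 agent agent 238542 Dec  1 21:05 pics/fin.png
```

View pics/fin.png

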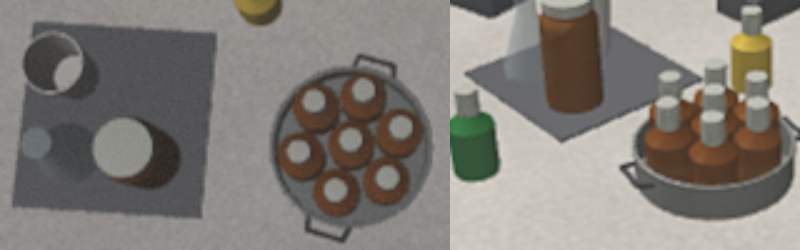

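The picture shows all seven bottles upright in the tin, packed one in the middle and six around it. Caps run from (315,100) to (387,175) around (350,138), and the glassware on the tray is undisturbed.

```bash
python3 -c "
from rig import *
print(finish_job())"
```

```text
the job is handed in; nothing more can be done
None
```

I handed the job in after about 29 s of robot time: my last pictures show all seven bottles upright in the tin, one in the middle and six around it, each within 60 mm of the axis, and the tray glassware where it was; no verdict came back.

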